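# Clear the ruler off the desk caddy, then lift the caddy and hold it level

### The arm

A 7-joint arm with a two-finger parallel gripper is mounted at the origin on the work surface. World frame = base frame: x ahead of the robot, y to its left, z up, the work surface at z = 0. Lengths are in m, angles in rad, forces in N, time in s.
With the tool pointing down it reaches from about 0.35 to 0.9 m from the base axis. Payload 8.1 kg.
Tool frame: the origin (TCP) lies midway between the tips of the shut fingers; the grasp point (between the pads) lies 19 mm behind it (bot.grip_point_offset is the distance from the TCP to the grasp point, in m); y points along the fingers, z is the direction in which the jaws open and shut, and the axes are right-handed (so a half turn about y gives the same grasp; the last joint's range is limited). The gripper opens to 92 mm and grips with 3 to 60 N. Pads are 19 mm wide; open, the fingers measure 130 mm over their backs; the gripper's body (75 mm by 190 mm) begins 47 mm behind the grasp point.
Start: joints at [-0.103, 0.434, 0.025, 1.573, -0.012, 1.134, -0.075], TCP at [0.625, -0, 0.227] pointing down, gripper open.
Joint ranges: [-2.62, 2.62], [-0.44, 2.09], [-1.27, 1.32], [0.08, 2.57], [-1.32, 4.46], [0.12, 2], [-2.74, 2.74]. Speed limits (rad/s): [2.22, 2.22, 3.01, 3.01, 3.14, 3.14, 3.14].

### API

Orientations are given as a unit quaternion [w, x, y, z].
In Python, from bench import bot gives the robot as it stands.
- The arm moves only by the shell command python3 -m pendant 'ROWS' [OPENING] [FORCE]. ROWS is JSON, a list of rows, each a list of 2 entries, a list of its own where there are three numbers: the shift along the tool's x, y, z each as a share of 0.06 m, from -1 to 1, then the turn, a rotation vector about the tool's x, y, z each as a share of 10 degrees, from -1 to 1. In form: [[[tx, ty, tz], [ax, ay, az]], ...]. A call has 1 to 12 rows; each row shifts and turns the commanded pose from where the row before left it, along the tool's axes as they then stand; what a row does not reach is not made up. A row lasts 1/8 s, in which the tool goes at most 62.5 mm and 10.7 degrees, less where a joint would pass 70% of its speed; a pose out of reach is approached as far as the arm can. A call with a number of a shift or a turn outside -1 to 1 is refused whole. A call with a gripper value outside its range is refused whole. OPENING is the gripper command: -1 is shut, 1 is fully open, values between are in proportion, set as the call begins (- or left out, the last holds). The fingers move at their own pace and stop on an object; FORCE is the grip in N (left out, the last holds). Time passes only in rows, so rows that do not move let the fingers close. It gives the time, the measured TCP pose, the force and the opening at its end, in the units of the state.
- bot.read_state(): the state, without advancing time (a new reading comes with each control period).
- bot.capture(name): name is "scene" or "side" or "wrist"; returns a dict with "image" (480x640x3 uint8, red, green, blue), "depth" (480x640 float32, m along the optical axis (not along the pixel's ray), 0 where there is no reading), "vfov" (degrees; the focal length in pixels is half the picture's height over the tangent of half this angle, whatever the lens; pixels are square), "cx", "cy" (the principal point, pixels), "rvec" (rotation vector, rad) and "tvec" (3), from world to camera coordinates, as OpenCV has them. Camera axes: x right, y down, z forward; pixel columns grow to the right and rows downward; lengths in m; the calibration is good to about 2 mm. The wrist camera is an equidistant fisheye: a pixel r from the principal point sees the ray r / f radians off the axis. A picture is of the moment at which its call begins.
- bot.close_job(): hands the job in, once; it reports no verdict.
Trained networks look in the newest picture that a camera, given by its name, has taken for a name from the list of things; names that differ only in an ending like _2 or _b are one class to them, and where a whole thing is asked for, a point or a joint stands for the part that bears it (a point fixed in the world has none). Each returns a list of dicts, best first, with "conf" (0 to 1); they miss things now and then, are a little off and sometimes report something else, mostly with a low value. They report only what shows in the picture. A call takes as long as a camera call. They do not tell look-alikes from the thing itself.
- bot.outline_of(name, camera): "mask" (480x640 bool, what is visible of it) and "location" ([row, column] in pixels, amid what is visible of it).
The state is a dict: "time": time; "joint_pos": joint angles; "dq": joint speeds; "tau": joint torques, N m; "tool_pos": TCP position; "orientation": TCP orientation; "ft_force": force on the tool from outside, world axes, zero at the start; "ft_torque": the same for the moment, N m; "grip_width": finger opening in m.
Only numpy, scipy, OpenCV 4.12 (cv2) and the standard library are available. Lean on these libraries where they do the work, as an engineer would, in place of code of your own. Each camera call takes 0.05 s, during which the arm holds its last target.

### The job

The wooden ruler has been left lying over the handle of the desk caddy: take it off and lay it gently flat on the desk pad, letting go of it there. Then lift the caddy by its handle, with everything still in it, straight up to at least 8 cm clear of the riser it stands on, and hold it there, above the riser, level and still for a couple of seconds; finish while still holding it up. Do not drop the ruler, tip the caddy or disturb anything else on the desk.

Things in the scene. Friction and masses are not known exactly. Their poses are not given: they have to be found in the camera images.
- riser: Fixed dark wood desk riser (a low bench for a desk) on the desk (desk top at height 0), 260 (x) x 340 (y) x 50 mm high. Origin: centre of its underside on the desk, z up; its top is 50 mm above the origin.
- pad: Fixed thin dark rubber desk pad, 260 (x) x 360 (y) x 3 mm thick, flat on the desk. Origin: centre of its underside; its top is 3 mm above. The calculator lies on the +x, +y part of it (about 60 mm in x, 100 mm in y from its centre, within 30 mm); the half towards -x is bare.
- caddy: Loose plywood desk caddy on the riser: open box 110 (x) x 200 (y) mm, walls 45 mm high, 5 mm thick, floor 5 mm. At each y end a 7 mm cheek, narrowing to 56 mm, rises to 115 mm; a handle bar runs between them along y. 3 pockets, middles at y = -64, 0, +64 mm. 0.25 kg empty, 0.5 to 0.8 kg full. Origin: centre of its underside; z up.
- caddy_bar (a point): Middle of the caddy's handle bar (axes as the caddy's), 100 mm above its underside. The bar is straight, along y, 14 mm wide (x), 18 mm high, free over 188 mm; below it are the contents, up to 61 mm above the caddy's underside. The loaded caddy balances 15 to 35 mm from here along y, on the jar's side.
- jar: Loose squat glass ink jar with a black cap, 50 mm diameter, 55 mm high, standing in one of the two end pockets of the caddy (either one); heavy, 0.25 to 0.49 kg. Origin: centre of its underside.
- stamp: Loose turned wood hand stamp, 36 mm diameter, 56 mm high, 0.06 kg, standing in the other end pocket of the caddy. Origin: centre of its underside.
- eraser: Loose white eraser, 42 x 20 x 13 mm, lying in the middle pocket of the caddy. Origin: centre of its underside.
- ruler: Loose thick wooden ruler, 30 (x) x 280 (y) x 12 mm (z), 0.08 kg, lying across the tops of the caddy's two cheeks, roughly along the handle and 6 mm above it. Origin: centre of its underside; y along its length, z up. It balances at its middle.
- stapler: Bystander: black and steel stapler, 34 (x) x 125 (y) x 42 mm high, standing on the riser behind the caddy (+x side). Origin: centre of its underside.
- calculator: Bystander: grey pocket calculator, 115 (x) x 70 (y) x 14 mm, lying on the pad. Origin: centre of its underside.
- mug: Bystander: white mug, 80 mm diameter, 92 mm high, at the left side of the desk. Origin: centre of its underside.
- books: Bystander: stack of three books, 240 (x) x 170 (y) x 66 mm high, at the right side of the desk. Origin: centre of its underside.
- pen_pot: Bystander: dark steel pen pot with pens, 80 mm diameter, 160 mm high with its pens, at the far side. Origin: centre of its underside.
There are look-alikes about, which are no part of the job. Leave any yellow look-alike of the caddy alone.

How it is judged:
By the outcome, as a careful person would: the job done as asked, in the order asked, and still so for the second after the job is handed in, while the arm keeps its last pose, push and grip.
It also fails if it takes over 64 s, if anything falls off the work surface, if the arm or the gripper's body presses on something with over 40 N, if the wrist force passes 120 N, or if a joint passes its speed limit or range.

## Working session

There is one attempt and no reset: what is moved stays moved. The work goes in short steps, Python scripts to look and compute and a shell command to move; the robot and the scene stay as the last step left them, time stands still between calls to the robot, and variables do not carry over. Pictures are saved under pics/ and viewed, and the job is handed in when it is done.

```bash
ls; mkdir -p pics
cat > h.py <<'E'
import numpy as np, cv2
from scipy.spatial.transform import Rotation as R
from bench import bot
def rays(c):
    pass
def pts(c):
    """world points HxWx3 for pinhole or wrist fisheye"""
    H,W=c['depth'].shape; f=H/2/np.tan(np.radians(c['vfov'])/2)
    u,v=np.meshgrid(np.arange(W),np.arange(H)); x=(u-c['cx'])/f; y=(v-c['cy'])/f
    if c.get('fish'):
        r=np.hypot(x,y)+1e-9; s=np.tan(np.minimum(r,1.5))/r; x=x*s;y=y*s
    d=c['depth']; P=np.stack([x*d,y*d,d],-1)
    Rm=R.from_rotvec(np.ravel(c['rvec'])).as_matrix()
    return (P-np.ravel(c['tvec']))@Rm
def cap(n):
    c=bot.capture(n); c['fish']=n=='wrist'; return c
def save(c,name,crop=None,scale=1):
    im=c['image'][:,:,::-1]
    if crop: im=im[crop[0]:crop[1],crop[2]:crop[3]]
    if scale!=1: im=cv2.resize(im,None,fx=scale,fy=scale,interpolation=cv2.INTER_CUBIC)
    cv2.imwrite('pics/'+name,im)
E
python3 - <<'E'
from h import *
s=bot.read_state(); print({k:np.round(v,3) for k,v in s.items()}, bot.grip_point_offset)
for n in ['scene','side','wrist']:
    c=cap(n); save(c,n+'0.png'); P=pts(c); np.savez('/tmp/'+n+'0.npz',P=P,d=c['depth'],im=c['image'])
    print(n,c['vfov'],c['rvec'],c['tvec'])
    for t in ['caddy','ruler','pad','riser','jar','stamp','stapler','calculator']:
        for o in bot.outline_of(t,n):
            m=o['mask']&(c['depth']>0); 
            if m.sum(): print(t,round(o['conf'],2),np.round(o['location']),m.sum(),np.round(np.median(P[m],0),3),np.round(np.percentile(P[m],2,axis=0),3),np.round(np.percentile(P[m],98,axis=0),3))
E
```

```text
pics
{'time': np.float64(0.0), 'joint_pos': array([-0.103,  0.435,  0.025,  1.574, -0.012,  1.134, -0.075]), 'dq': array([-0.   ,  0.002, -0.   ,  0.001, -0.002, -0.001, -0.001]), 'tau': array([ 0.0000e+00, -6.6785e+01,  9.8500e-01, -3.1446e+01, -6.1000e-02,
        4.3000e-02,  0.0000e+00]), 'tool_pos': array([ 0.624, -0.   ,  0.226]), 'orientation': array([-0.5,  0.5, -0.5,  0.5]), 'ft_force': array([ 0.404, -0.512,  0.274]), 'ft_torque': array([0.056, 0.016, 0.007]), 'grip_width': np.float64(0.092)} 0.0188
scene 49.77585093437531 [ 1.47873351  2.04357179 -0.84811788] [ 0.17498368 -0.25190098  2.13776059]
caddy 0.67 [270. 401.] 2054 [0.551 0.282 0.078] [0.463 0.169 0.049] [0.621 0.376 0.16 ]
caddy 0.6 [236. 461.] 1922 [0.254 0.453 0.034] [0.165 0.338 0.   ] [0.352 0.539 0.115]
ruler 0.84 [252. 405.] 893 [0.532 0.281 0.175] [0.331 0.146 0.004] [0.586 0.403 0.181]
pad 0.68 [252. 236.] 4898 [ 0.56  -0.288  0.003] [ 0.438 -0.447 -0.004] [ 0.693 -0.103  0.01 ]
pad 0.25 [312. 289.] 899 [ 0.797 -0.006  0.07 ] [ 0.738 -0.047  0.006] [0.817 0.028 0.145]
riser 0.92 [300. 366.] 4061 [0.632 0.
[... 1280 characters left out ...]
0.045] [0.708 0.314 0.094]
calculator 0.74 [279. 372.] 637 [ 0.624 -0.18   0.014] [ 0.572 -0.211  0.002] [ 0.684 -0.142  0.019]
wrist 65.70646984690485 [-2.86174514e+00 -3.28327540e-04  1.28792422e-03] [-0.62586126 -0.03439757  0.39132745]
caddy 0.86 [ 22. 243.] 2978 [0.555 0.175 0.081] [0.512 0.158 0.051] [0.62  0.197 0.154]
ruler 0.79 [ 11. 231.] 1390 [0.573 0.151 0.177] [0.559 0.142 0.169] [0.589 0.159 0.179]
pad 0.8 [318. 279.] 8994 [ 0.569 -0.129  0.003] [ 0.463 -0.237  0.002] [ 0.698 -0.092  0.005]
riser 0.66 [ 71. 298.] 31055 [0.604 0.139 0.05 ] [0.472 0.077 0.049] [0.725 0.205 0.052]
calculator 0.84 [367. 332.] 2084 [ 0.632 -0.187  0.017] [ 0.578 -0.204  0.015] [ 0.686 -0.172  0.019]
```

Run:
```python
import cv2
a=cv2.imread('pics/scene0.png');b=cv2.imread('pics/side0.png')
x=cv2.resize(a[200:350,300:550],(800,480),interpolation=cv2.INTER_CUBIC);cv2.imwrite('pics/scrop.png',x)
```

```text
(no output)
```

View pics/scene0.png

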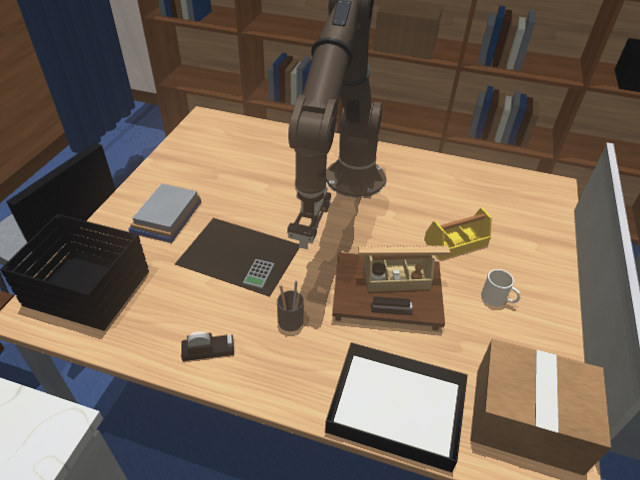

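View pics/scrop.png

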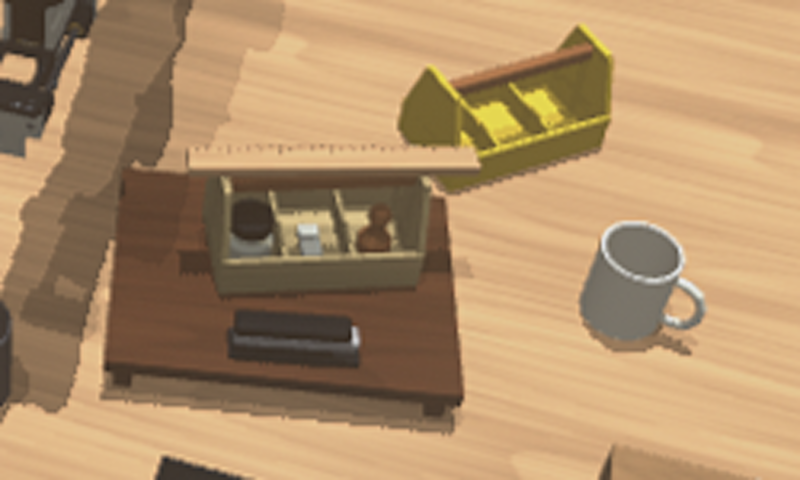

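View pics/side0.png

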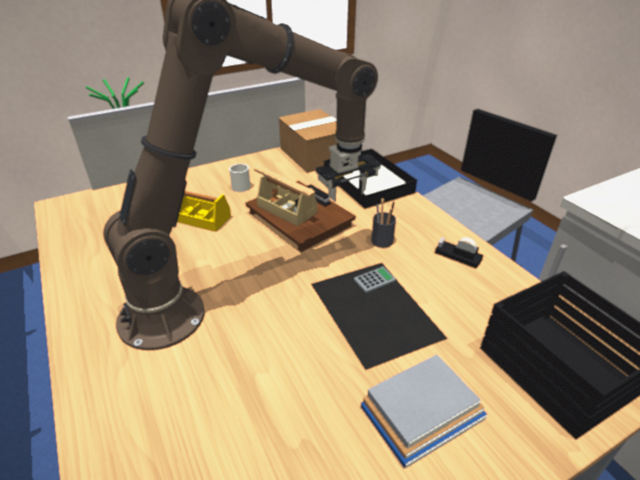

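View pics/wrist0.png

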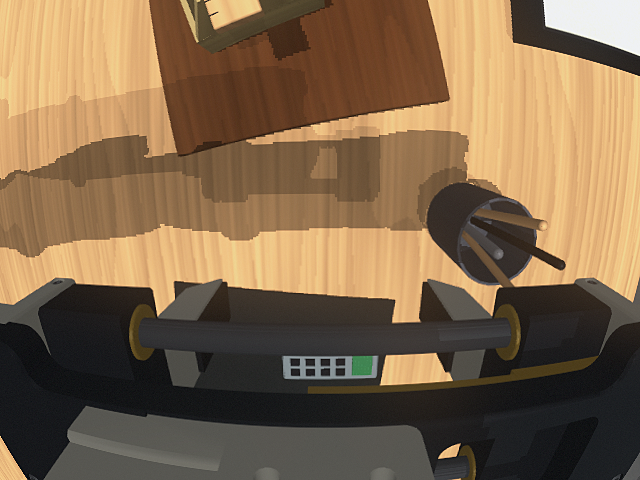

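The plywood caddy on the brown riser, scene (270,401), is the target: it carries the ruler and holds the jar, stamp and eraser. The yellow one on the desk at (236,461) is the look-alike. The crop confirms this, with the jar on the −y side (376). Next I measure poses.

Run:
```python
from h import *
print(R.from_quat([.5,-.5,.5,-.5]).as_matrix().round(2))
for n in ['scene0','side0']:
    z=np.load(f'/tmp/{n}.npz');P=z['P'];d=z['d']>0
    # ruler top
    m=d&(abs(P[...,2]-.177)<.006)&(P[...,0]>.45)&(P[...,0]<.65)&(P[...,1]>.1)&(P[...,1]<.5)
    q=P[m]; print(n,'ruler',m.sum(),q.mean(0).round(4))
    r=cv2.minAreaRect((q[:,:2]*1000).astype(np.float32)); print(r, cv2.boxPoints(r).round(0).tolist())
    # caddy wall tops z~.095
    m=d&(abs(P[...,2]-.095)<.004)&(P[...,0]>.44)&(P[...,0]<.64)&(P[...,1]>.14)&(P[...,1]<.4)
    q=P[m]; r=cv2.minAreaRect((q[:,:2]*1000).astype(np.float32)); print('walls',m.sum(),r, cv2.boxPoints(r).round(0).tolist())
    m=d&(abs(P[...,2]-.003)<.003)&(P[...,0]>.3)&(P[...,0]<.75)&(P[...,1]<-.05)&(P[...,1]>-.5)&(z['im'].max(-1)<80)
    q=P[m]; r=cv2.minAreaRect((q[:,:2]*1000).astype(np.float32)); print('pad',m.sum(),r, cv2.boxPoints(r).round(0).tolist())
    m=d&(P[...,2]<.12)&(P[...,2]>.055)&(P[...,0]>.64)&(P[...,0]<.74)&(P[...,1]>.15)&(P[...,1]<.4)
    q=P[m]; r=cv2.minAreaRect((q[:,:2]*1000).astype(np.float32)); print('stapler',m.sum(),cv2.boxPoints(r).round(0).tolist())
    m=d&(abs(P[...,2]-.05)<.004)&(P[...,0]>.38)&(P[...,0]<.8)&(P[...,1]>.0)&(P[...,1]<.5)
    q=P[m]; r=cv2.minAreaRect((q[:,:2]*1000).astype(np.float32)); print('riser',m.sum(),r)
```

```text
[[ 0.  0.  1.]
 [-1.  0.  0.]
 [ 0. -1.  0.]]
scene0 ruler 709 [0.5326 0.2784 0.1762]
((533.1552734375, 275.90283203125), (38.422508239746094, 279.28570556640625), 19.387487411499023) [[469.0, 401.0], [561.0, 138.0], [598.0, 151.0], [505.0, 414.0]]
walls 157 ((539.9500122070312, 269.8536376953125), (112.6771240234375, 202.40745544433594), 21.261554718017578) [[451.0, 344.0], [524.0, 155.0], [629.0, 196.0], [556.0, 385.0]]
pad 3075 ((565.7295532226562, -273.15533447265625), (356.2914733886719, 258.5966491699219), 85.70333099365234) [[423.0, -441.0], [681.0, -460.0], [708.0, -105.0], [450.0, -86.0]]
stapler 582 [[626.0, 368.0], [644.0, 154.0], [735.0, 161.0], [716.0, 376.0]]
riser 3348 ((608.5078735351562, 204.16087341308594), (297.2388610839844, 445.9453125), 11.779498100280762)
side0 ruler 374 [0.5285 0.2648 0.1749]
((526.8048706054688, 272.216064453125), (36.21479797363281, 281.32537841796875), 19.52357292175293) [[463.0, 399.0], [557.0, 134.0], [591.0, 146.0], [497.0, 411.0]]
walls 159 ((531.5006713867188, 263.6727294921875), (111.66400146484375, 205.04942321777344), 22.302867889404297) [[441.0, 337.0], [519.0, 148.0], [622.0, 190.0], [544.0, 380.0]]
pad 5264 ((560.2149047851562, -277.5449523925781), (353.8308410644531, 252.9390411376953), 85.35598754882812) [[420.0, -444.0], [672.0, -464.0], [701.0, -111.0], [448.0, -91.0]]
stapler 203 [[623.0, 322.0], [656.0, 207.0], [698.0, 220.0], [665.0, 334.0]]
riser 1564 ((601.9819946289062, 202.85079956054688), (299.3450622558594, 452.2899169921875), 13.36337661743164)
```

```bash
python3 -m pendant '[[[0,-0.6,0],[0,0,0]],[[-0.3,-0.6,-0.1],[0,0,0]],[[-0.5,0,-0.2],[0,0,0]],[[-0.5,0,-0.2],[0,0,0]],[[-0.5,0,-0.2],[0,0,0]],[[-0.5,0,-0.2],[0,0,0]],[[-0.5,0,-0.2],[0,0,0]],[[-0.5,0,-0.2],[0,-0.4,0]],[[-0.5,0,-0.2],[0,-0.5,0]],[[-0.5,0,-0.1],[0,-0.5,0]],[[0,0,0],[0,-0.5,0]],[[0,0,0],[0,0,0]]]'
cat > w.py <<'E'
from h import *
import sys
c=cap('wrist'); save(c,sys.argv[1]); P=pts(c); np.savez('/tmp/w.npz',P=P,d=c['depth'],im=c['image'])
s=bot.read_state(); M=R.from_quat(np.roll(s['orientation'],-1)).as_matrix()
print(s['time'],s['tool_pos'].round(4),'jawaxis',M[:,2].round(4),'yaw',np.degrees(np.arctan2(M[1,2],M[0,2])).round(2),'down',M[:,1].round(4),s['ft_force'].round(2),s['ft_torque'].round(2),s['grip_width'].round(4), s['joint_pos'].round(2))
E
python3 w.py w1.png
```

```text
time: 2.85
tool_pos: [0.5221, 0.2566, 0.2986]
orientation: [-0.576, 0.576, -0.41, 0.41]
ft_force: [0.1, -1.0, -0.6]
grip_width: 0.0919Traceback (most recent call last):
  File "w.py", line 5, in <module>
    print(s['time'],s['tool_pos'].round(4),'jawaxis',M[:,2].round(4),'yaw',np.degrees(np.arctan2(M[1,2],M[0,2])).round(2),'down',M[:,1].round(4),s['ft_force'].round(2),s['ft_torque'].round(2),s['grip_width'].round(4), s['joint_pos'].round(2))
                                                                                                                                                                                                ^^^^^^^^^^^^^^^^^^^^^
AttributeError: 'float' object has no attribute 'round'
```

View pics/w1.png

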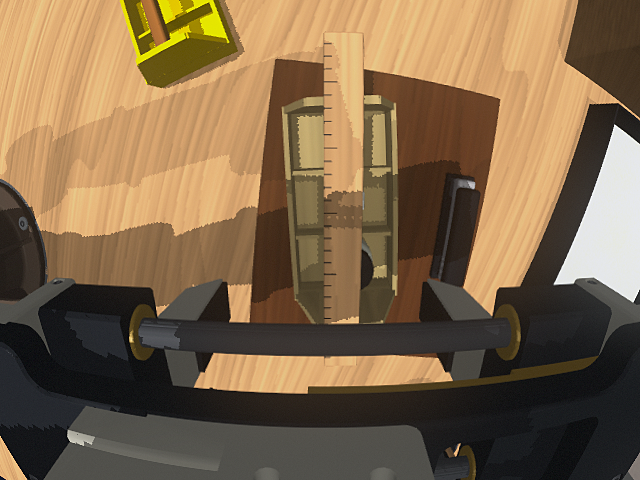

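The wrist view shows the ruler upright at column 343, rows 32–365, over the plywood caddy, with the jar cap at (270,368) and the stapler at (230,455). I'll fit the poses from this view.

```bash
sed -i "s/s\['grip_width'\].round(4)/round(float(s['grip_width']),4)/" w.py
cat > fit.py <<'E'
from h import *
def rect(q):
    r=cv2.minAreaRect((q[:,:2]*1000).astype(np.float32)); return [np.round(x,1) for x in r], cv2.boxPoints(r).round(0).tolist()
if __name__=='__main__':
    z=np.load('/tmp/w.npz');P=z['P'];d=z['d']>0
    near=(P[...,0]>.42)&(P[...,0]<.66)&(P[...,1]>.12)&(P[...,1]<.43)
    v=np.zeros(d.shape,bool); v[:275]=1
    m=d&near&(abs(P[...,2]-.177)<.005)
    q=P[m&v]; print('ruler',len(q),q.mean(0).round(4),rect(q))
    q2=P[m]; print('incl lower',len(q2),q2.mean(0),rect(q2))
    m=d&near&v&(abs(P[...,2]-.095)<.003); print('walls',m.sum(),rect(P[m]))
    m=d&near&(abs(P[...,2]-.095)<.003); print('walls',m.sum(),rect(P[m]))
E
python3 w.py w2.png; python3 fit.py
```

```text
2.95 [0.5225 0.2557 0.2987] jawaxis [ 0.9459  0.3243 -0.    ] yaw 18.93 down [ 0.e+00 -3.e-04 -1.e+00] [ 1.   -0.31  0.53] [-0.02  0.03 -0.03] 0.0919 [-0.45  0.32 -0.14  1.56  0.05  1.26 -0.26]
ruler 9519 [0.5157 0.3214 0.1773] ([array([516.7, 319.5]), array([ 30.2, 191.2]), np.float64(19.3)], [[471.0, 405.0], [534.0, 224.0], [563.0, 234.0], [499.0, 415.0]])
incl lower 11548 [0.52302719 0.30009577 0.17723654] ([array([531.3, 277.3]), array([ 30.3, 280.4]), np.float64(19.2)], [[471.0, 405.0], [563.0, 140.0], [592.0, 150.0], [500.0, 415.0]])
walls 2075 ([array([569.8, 295.8]), array([189.6, 176.2]), np.float64(21.7)], [[449.0, 343.0], [514.0, 179.0], [690.0, 249.0], [625.0, 413.0]])
walls 2375 ([array([573.8, 285.6]), array([189.6, 198.1]), np.float64(21.7)], [[449.0, 343.0], [522.0, 159.0], [699.0, 229.0], [625.0, 413.0]])
```

```bash
python3 -m pendant '[[[-0.15,0,0.13],[0,-0.03,0]],[[-0.14,0.3,0.125],[0,0,0]],[[0,0.4,0],[0,0,0]],[[0,0.4,0],[0,0,0]],[[0,0.3,0],[0,0,0]],[[0,0.2,0],[0,0,0]],[[0,0,0],[0,0,0]],[[0,0,0],[0,0,0]]]'; python3 w.py w3.png; python3 fit.py
```

```text
time: 3.95
tool_pos: [0.5314, 0.2776, 0.2032]
orientation: [0.577, -0.576, 0.409, -0.409]
ft_force: [-0.8, -1.5, 0.1]
grip_width: 0.0916
4.0 [0.5315 0.2776 0.2034] jawaxis [0.9438 0.3304 0.0013] yaw 19.29 down [ 1.1e-03  7.0e-04 -1.0e+00] [-0.04  0.29  0.5 ] [ 0.01 -0.01  0.03] 0.0919 [-0.47  0.42 -0.14  1.66  0.07  1.07 -0.29]
ruler 15673 [0.5072 0.3462 0.1773] ([array([507.4, 345.4]), array([ 30.3, 137.6]), np.float64(19.3)], [[470.0, 405.0], [516.0, 275.0], [545.0, 285.0], [499.0, 415.0]])
incl lower 19843 [0.51413751 0.32600598 0.17725771] ([array([520.7, 307.5]), array([ 30.5, 217.7]), np.float64(19.2)], [[470.0, 405.0], [542.0, 200.0], [571.0, 210.0], [499.0, 415.0]])
walls 2554 ([array([559.3, 321.2]), array([194.4, 123. ]), np.float64(18.6)], [[448.0, 348.0], [487.0, 232.0], [671.0, 294.0], [632.0, 410.0]])
walls 3343 ([array([574.5, 284.8]), array([190.2, 200.3]), np.float64(21.8)], [[449.0, 343.0], [523.0, 157.0], [700.0, 227.0], [626.0, 413.0]])
```

View pics/w3.png

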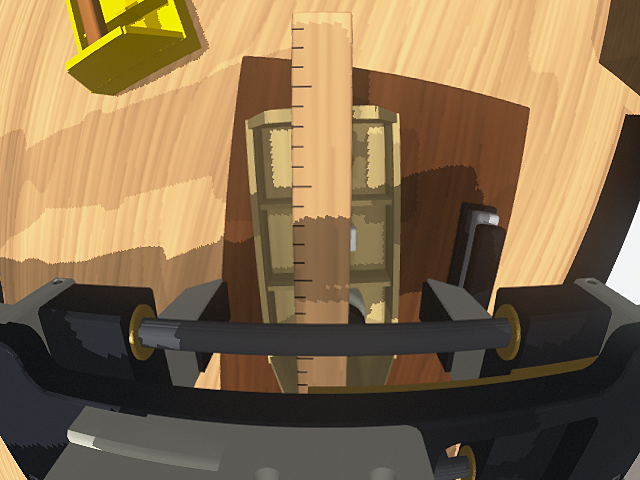

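Ruler (columns 293–352) lies between the open fingers (227–422). I'll descend 35 mm and close.

```bash
python3 -m pendant '[[[0,0.3,0],[0,0,0]],[[0,0.2,0],[0,0,0]],[[0,0.08,0],[0,0,0]],[[0,0,0],[0,0,0]],[[0,0,0],[0,0,0]]]'; python3 -m pendant '[[[0,0,0],[0,0,0]],[[0,0,0],[0,0,0]],[[0,0,0],[0,0,0]],[[0,0,0],[0,0,0]],[[0,0,0],[0,0,0]],[[0,0,0],[0,0,0]],[[0,0,0],[0,0,0]],[[0,0,0],[0,0,0]]]' -1 18;  python3 w.py w4.png
```

```text
time: 4.62
tool_pos: [0.5314, 0.2774, 0.1685]
orientation: [0.577, -0.576, 0.409, -0.409]
ft_force: [-0.3, 0.8, 0.5]
grip_width: 0.0923
time: 5.62
tool_pos: [0.531, 0.2772, 0.1679]
orientation: [-0.577, 0.577, -0.409, 0.409]
ft_force: [-0.0, 0.5, 0.3]
grip_width: 0.03
5.675 [0.5311 0.2772 0.1679] jawaxis [ 0.9438  0.3304 -0.    ] yaw 19.29 down [-0. -0. -1.] [ 0.64 -0.23 -0.38] [-0.06  0.06 -0.04] 0.0295 [-0.47  0.45 -0.14  1.7   0.07  0.99 -0.3 ]
```

Gripped at 30 mm. Lift gently, then check.

```bash
python3 -m pendant '[[[0,-0.05,0],[0,0,0]],[[0,-0.1,0],[0,0,0]],[[0,-0.2,0],[0,0,0]],[[0,-0.3,0],[0,0,0]],[[0,-0.3,0],[0,0,0]],[[0,-0.3,0],[0,0,0]],[[0,-0.2,0],[0,0,0]],[[0,0,0],[0,0,0]]]';  python3 w.py w5.png; python3 -c "
from h import *
z=np.load('/tmp/w.npz');P=z['P'];d=z['d']>0
m=d&(P[...,2]>.22)&(P[...,2]<.28);m[275:]=0
q=P[m];print(len(q),q.mean(0),q.min(0),q.max(0))
A=np.c_[q[:,:2],np.ones(len(q))];print(np.linalg.lstsq(A,q[:,2],rcond=None)[0])
c=cap('side');save(c,'s5.png',(130,280,180,380),4)"
```

```text
time: 6.68
tool_pos: [0.5316, 0.2775, 0.2561]
orientation: [0.577, -0.576, 0.409, -0.409]
ft_force: [0.4, 0.3, -1.0]
grip_width: 0.0295
6.725 [0.5312 0.2773 0.2552] jawaxis [9.438e-01 3.305e-01 7.000e-04] yaw 19.3 down [ 6.e-04  3.e-04 -1.e+00] [-0.43 -0.1  -1.3 ] [ 0.01 -0.02  0.03] 0.0298 [-0.47  0.38 -0.14  1.59  0.06  1.18 -0.29]
20233 [0.50775166 0.34917554 0.26550799] [0.47502105 0.28929288 0.26259678] [0.54076209 0.40839339 0.26817491]
[0.0005755  0.00118654 0.26480146]
```

View pics/s5.png

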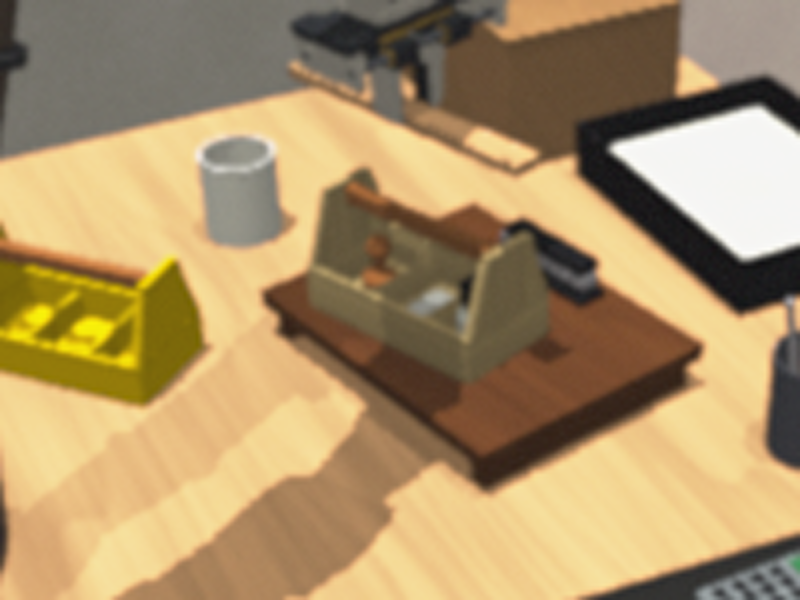

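View pics/w5.png

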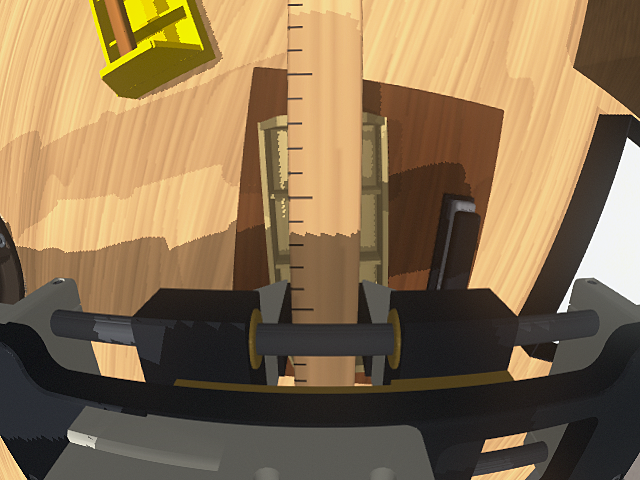

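Ruler held level. Turn to the pad's yaw (−4.4°), then carry across.

```bash
python3 -m pendant '[[[0,0,0],[0,0.2,0]],[[0,0,0],[0,0.45,0]],[[0,0,0],[0,0.5,0]],[[0,0,0],[0,0.5,0]],[[0,0,0],[0,0.45,0]],[[0,0,0],[0,0.27,0]],[[0.2,0,0],[0,0,0]],[[0.4,0,0],[0,0,0]],[[0.5,0,0],[0,0,0]],[[0.6,0,0],[0,0,0]],[[0.6,0,0],[0,0,0]],[[0.6,0,0],[0,0,0]]]'
python3 -m pendant '[[[0.6,0,0],[0,0,0]],[[0.6,0,0],[0,0,0]],[[0.6,0,0],[0,0,0]],[[0.6,0,0],[0,0,0]],[[0.6,0,0],[0,0,0]],[[0.6,0,0],[0,0,0]],[[0.6,0,0],[0,0,0]],[[0.6,0,0],[0,0,0]],[[0.6,0,0],[0,0,0]],[[0.5,0,0],[0,0,0]],[[0.3,0,0],[0,0,0]],[[0.2,0,0],[0,0,0]]]'
python3 -m pendant '[[[0,0,0],[0,0,0]],[[0,0,0],[0,0,0]]]'; python3 w.py w6.png;python3 -c "
from h import *
c=cap('scene');save(c,'c6.png',(120,360,120,420),2.5)"
```

```text
time: 8.28
tool_pos: [0.5171, 0.1004, 0.255]
orientation: [-0.48, 0.48, -0.519, 0.519]
ft_force: [0.0, -0.9, -0.8]
grip_width: 0.0298
time: 9.78
tool_pos: [0.4874, -0.2802, 0.2549]
orientation: [0.48, -0.48, 0.519, -0.519]
ft_force: [0.1, 0.9, -0.9]
grip_width: 0.0301
time: 10.02
tool_pos: [0.4886, -0.278, 0.2549]
orientation: [0.481, -0.481, 0.519, -0.518]
ft_force: [0.3, -0.6, -0.8]
grip_width: 0.0297
10.075 [ 0.4886 -0.2779  0.2549] jawaxis [ 9.972e-01 -7.510e-02  1.000e-04] yaw -4.3 down [ 1.e-04  6.e-04 -1.e+00] [ 0.65  0.31 -0.78] [ 0.03 -0.02  0.03] 0.0297 [ 0.26  0.31  0.21  1.7  -0.07  1.14  0.42]
```

View pics/c6.png

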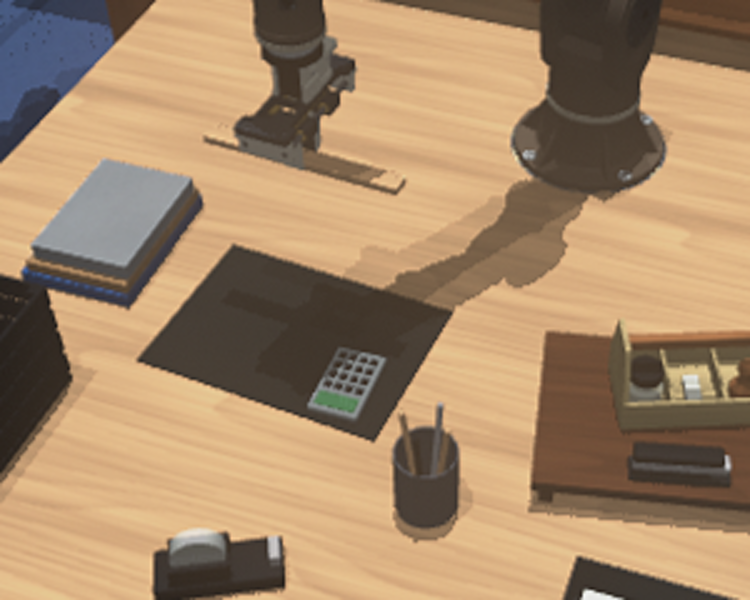

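View pics/w6.png

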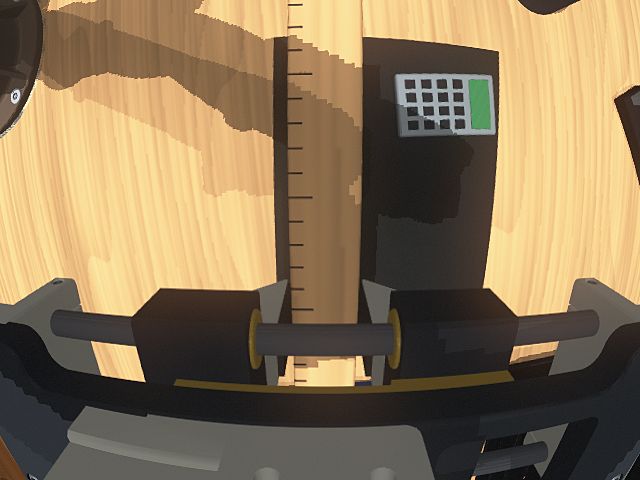

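The ruler hangs over the pad's bare −x half (columns 288–362), clear of the calculator at (105,445). Lowering.

```bash
python3 -m pendant '[[[0,0.2,0.07],[0,0,0]],[[0,0.4,0.07],[0,0,0]],[[0,0.5,0],[0,0,0]],[[0,0.5,0],[0,0,0]],[[0,0.5,0],[0,0,0]],[[0,0.5,0],[0,0,0]],[[0,0.5,0],[0,0,0]],[[0,0.4,0],[0,0,0]],[[0,0.2,0],[0,0,0]],[[0,0.1,0],[0,0,0]],[[0,0.05,0],[0,0,0]],[[0,0,0],[0,0,0]]]'
python3 -m pendant '[[[0,0,0],[0,0,0]]]';python3 w.py w7.png; python3 -c "
from h import *
z=np.load('/tmp/w.npz');P=z['P'];d=z['d']>0;
f=lambda m:print(m.sum(),P[m].mean(0).round(4),np.percentile(P[m],[1,99],axis=0).round(4).tolist())
m=d&(z['im'].max(-1)<70)&(P[...,2]<.01)&(P[...,0]>.43)&(P[...,0]<.7)&(P[...,1]<-.08);m[260:]=0;f(m)
m=d&(P[...,2]>.012)&(P[...,2]<.05)&(P[...,0]>.45)&(P[...,0]<.54)&(P[...,1]<-.08);m[260:]=0;f(m)"
```

```text
time: 11.62
tool_pos: [0.497, -0.2799, 0.0244]
orientation: [-0.481, 0.48, -0.519, 0.519]
ft_force: [-0.1, -0.3, -0.9]
grip_width: 0.0297
time: 11.75
tool_pos: [0.4971, -0.2799, 0.0246]
orientation: [-0.481, 0.48, -0.518, 0.519]
ft_force: [0.0, 0.0, 0.4]
grip_width: 0.0295
11.8 [ 0.497  -0.2799  0.0245] jawaxis [ 9.97e-01 -7.68e-02  9.00e-04] yaw -4.4 down [ 9.e-04 -4.e-04 -1.e+00] [0.66 0.86 0.33] [ 0.04 -0.04 -0.02] 0.0296 [ 0.31  0.59  0.15  1.92 -0.14  0.64  0.47]
70308 [ 0.5416 -0.2091  0.0033] [[0.4401, -0.2733, 0.0017], [0.6884, -0.1272, 0.0048]]
19203 [ 0.5041 -0.2013  0.0339] [[0.4873, -0.2545, 0.0323], [0.5209, -0.1485, 0.0355]]
```

```bash
python3 -m pendant '[[[0,0.15,0],[0,0,0]],[[0,0.08,0],[0,0,0]],[[0,0.04,0],[0,0,0]],[[0,0,0],[0,0,0]],[[0,0,0],[0,0,0]]]'; python3 -m pendant '[[[0,0.015,0],[0,0,0]],[[0,0.01,0],[0,0,0]],[[0,0,0],[0,0,0]]]';python3 w.py w8.png; python3 -c "
from h import *
z=np.load('/tmp/w.npz');P=z['P'];d=z['d']>0;
f=lambda m:print(m.sum(),P[m].mean(0).round(4))
m=d&(P[...,2]>.01)&(P[...,2]<.05)&(P[...,0]>.45)&(P[...,0]<.54)&(P[...,1]<-.08);m[260:]=0;f(m)"
```

```text
time: 12.42
tool_pos: [0.4968, -0.2799, 0.0078]
orientation: [-0.48, 0.48, -0.519, 0.519]
ft_force: [-0.7, 1.6, -0.2]
grip_width: 0.0297
time: 12.8
tool_pos: [0.4966, -0.2798, 0.0062]
orientation: [-0.48, 0.48, -0.519, 0.519]
ft_force: [0.0, 0.5, -0.9]
grip_width: 0.0293
12.85 [ 0.4966 -0.2798  0.0062] jawaxis [ 9.97e-01 -7.68e-02  1.00e-04] yaw -4.4 down [ 1.e-04  0.e+00 -1.e+00] [-0.65  0.01 -0.71] [-0.01  0.01 -0.06] 0.0294 [ 0.32  0.62  0.14  1.92 -0.15  0.61  0.48]
19200 [ 0.5037 -0.2012  0.0156]
```

```bash
python3 -m pendant '[[[0,0.01,0],[0,0,0]],[[0,0,0],[0,0,0]],[[0,0,0],[0,0,0]]]'; python3 -m pendant '[[[0,0.01,0],[0,0,0]],[[0,0,0],[0,0,0]],[[0,0,0],[0,0,0]]]'
```

```text
time: 13.22
tool_pos: [0.4967, -0.2798, 0.0059]
orientation: [-0.48, 0.48, -0.519, 0.519]
ft_force: [-1.9, 1.0, 4.7]
grip_width: 0.0293
time: 13.6
tool_pos: [0.4967, -0.2798, 0.0058]
orientation: [-0.48, 0.48, -0.519, 0.519]
ft_force: [-4.4, 2.3, 13.0]
grip_width: 0.0297
```

Contact (13 N). Ease off and release.

```bash
python3 -m pendant '[[[0,-0.012,0],[0,0,0]],[[0,0,0],[0,0,0]]]'; python3 -m pendant '[[[0,0,0],[0,0,0]],[[0,0,0],[0,0,0]],[[0,0,0],[0,0,0]],[[0,0,0],[0,0,0]]]' 0.2; python3 -m pendant '[[[0,-0.05,0],[0,0,0]],[[0,-0.2,0],[0,0,0]],[[0,-0.5,0],[0,0,0]],[[0,-0.5,0],[0,0,0]],[[0,-0.5,0],[0,0,0]],[[0,-0.5,0],[0,0,0]],[[0,-0.5,0],[0,0,0]],[[0,-0.5,0],[0,0,0]],[[0,-0.5,0],[0,0,0]],[[0,-0.5,0],[0,0,0]],[[0,-0.2,0],[0,0,0]],[[0,0,0],[0,0,0]]]';python3 w.py w9.png
```

```text
time: 13.85
tool_pos: [0.4967, -0.2798, 0.0059]
orientation: [-0.48, 0.48, -0.519, 0.519]
ft_force: [-1.1, 0.4, 5.4]
grip_width: 0.03
time: 14.35
tool_pos: [0.4966, -0.2798, 0.0057]
orientation: [0.48, -0.48, 0.519, -0.519]
ft_force: [0.4, -0.7, -0.1]
grip_width: 0.0547
time: 15.85
tool_pos: [0.4968, -0.2799, 0.2734]
orientation: [-0.481, 0.48, -0.518, 0.519]
ft_force: [0.3, -0.0, -0.4]
grip_width: 0.0553
15.9 [ 0.4963 -0.2796  0.2723] jawaxis [ 9.97e-01 -7.68e-02 -3.00e-04] yaw -4.4 down [-3.e-04  2.e-04 -1.e+00] [ 0.35 -0.16 -0.45] [ 0.01  0.03 -0.02] 0.055 [ 0.26  0.31  0.22  1.66 -0.07  1.18  0.41]
```

View pics/w9.png

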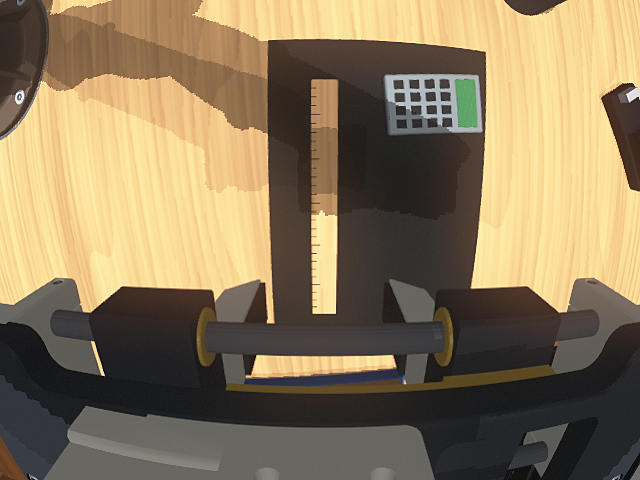

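Ruler lies flat on the pad, column 325, rows 80–315. It is released and the calculator is untouched. Back to the caddy.

```bash
python3 -m pendant '[[[-0.2,-0.1,0],[0,0,0]],[[-0.4,-0.1,0],[0,0,0]],[[-0.6,0,0.1],[0,0,0]],[[-0.65,0,0],[0,0,0]],[[-0.65,0,0],[0,0,0]],[[-0.65,0,0],[0,0,0]],[[-0.65,0,0],[0,0,0]],[[-0.65,0,0],[0,0,0]],[[-0.65,0,0],[0,0,0]],[[-0.65,0,0],[0,0,0]],[[-0.65,0,0],[0,0,0]],[[-0.65,0,0],[0,0,0]]]'
python3 -m pendant '[[[-0.65,0,0],[0,0,0]],[[-0.6,0,0],[0,0,0]],[[-0.4,0,0],[0,0,0]],[[-0.2,0,0],[0,0,0]],[[0,0,0],[0,-0.3,0]],[[0,0,0],[0,-0.5,0]],[[0,0,0],[0,-0.5,0]],[[0,0,0],[0,-0.5,0]],[[0,0,0],[0,-0.5,0]],[[0,0,0],[0,-0.3,0]],[[0,0,0],[0,0,0]],[[0,0,0],[0,0,0]]]';python3 w.py w10.png
```

```text
time: 17.4
tool_pos: [0.5342, 0.1435, 0.2841]
orientation: [0.48, -0.481, 0.519, -0.518]
ft_force: [0.7, 0.8, -0.4]
grip_width: 0.0558
time: 18.9
tool_pos: [0.5437, 0.2516, 0.2847]
orientation: [-0.584, 0.585, -0.398, 0.398]
ft_force: [-0.6, 0.1, -0.6]
grip_width: 0.055
18.95 [0.5437 0.2517 0.2847] jawaxis [ 9.304e-01  3.665e-01 -1.000e-04] yaw 21.5 down [ 0.e+00 -3.e-04 -1.e+00] [-0.62  0.61  0.33] [0.08 0.01 0.02] 0.0552 [-0.43  0.36 -0.13  1.54  0.05  1.24 -0.19]
```

View pics/w10.png

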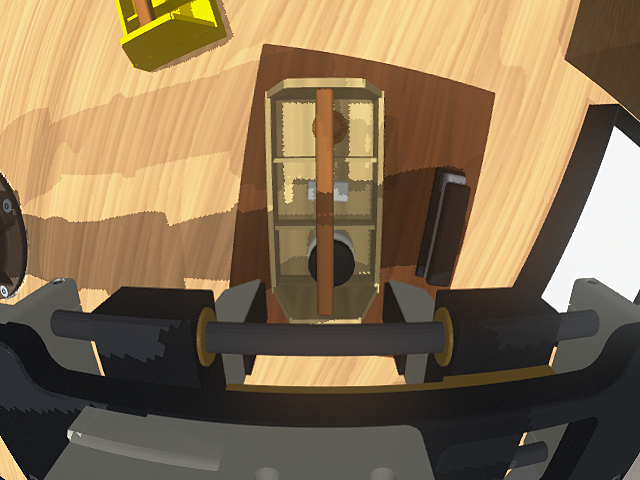

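The full bar is visible, columns 317–333, rows 88–315. Jar is at the near end (262,330), eraser at (190,328), stamp at (128,328). Fit the bar.

```bash
python3 -c "
from h import *
z=np.load('/tmp/w.npz');P=z['P'];d=z['d']>0
n=(P[...,0]>.45)&(P[...,0]<.63)&(P[...,1]>.14)&(P[...,1]<.39)
m=d&n&(abs(P[...,2]-.159)<.003)
u=np.arange(640)[None,:];m&=(u>300)&(u<350);m[325:]=0
q=P[m];print(len(q),q.mean(0));r=cv2.minAreaRect((q[:,:2]*1000).astype(np.float32));print(r)
m=d&n&(P[...,2]>.15);q=P[m];print(len(q));r=cv2.minAreaRect((q[:,:2]*1000).astype(np.float32));print(r)
m=d&n&(P[...,2]>.099)&(P[...,2]<.115);m[:220]=0;q=P[m];print('jar',q.mean(0),np.ptp(q,axis=0),len(q))
im=z['im']; 
"
```

```text
4200 [0.53661795 0.27284281 0.15895392]
((537.5910034179688, 269.7890930175781), (41.359283447265625, 187.38662719726562), 21.83707046508789)
113677
((537.7142333984375, 270.1640625), (186.8121795654297, 191.13795471191406), 65.13617706298828)
jar [0.57119331 0.20368954 0.10850779] [0.09848078 0.07624234 0.01592974] 1558
```

```bash
python3 -m pendant '[[[0.1,0.2,0.02],[0,-0.03,0]],[[0,0.4,0],[0,0,0]],[[0,0.5,0],[0,0,0]],[[0,0.4,0],[0,0,0]],[[0,0.2,0],[0,0,0]],[[0,0,0],[0,0,0]],[[0,0,0],[0,0,0]]]'; python3 w.py w11.png
```

```text
time: 19.82
tool_pos: [0.5475, 0.2473, 0.1836]
orientation: [0.586, -0.585, 0.396, -0.396]
ft_force: [0.0, 0.4, -0.0]
grip_width: 0.0552
19.875 [0.5475 0.2473 0.1837] jawaxis [0.9279 0.3728 0.0016] yaw 21.89 down [ 1.4e-03  8.0e-04 -1.0e+00] [ 1.33  0.86 -0.26] [ 0.02 -0.   -0.02] 0.0552 [-0.42  0.44 -0.13  1.68  0.07  1.02 -0.19]
```

View pics/w11.png

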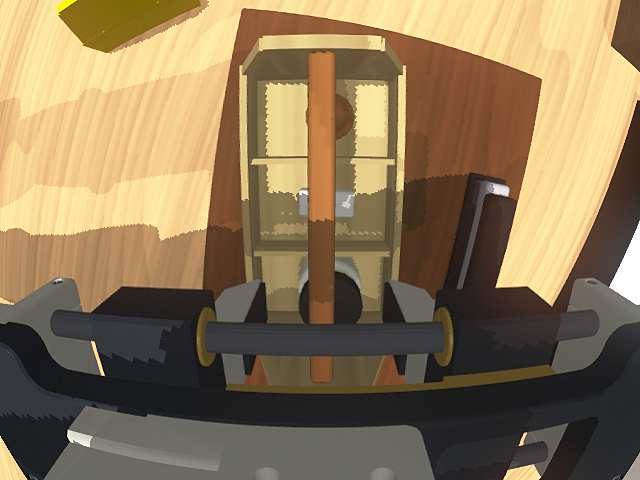

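Bar (columns 309–335) is centred between the fingers (265–386). Descend 51 mm.

```bash
python3 -m pendant '[[[0,0.3,0],[0,0,0]],[[0,0.3,0],[0,0,0]],[[0,0.15,0],[0,0,0]],[[0,0.08,0],[0,0,0]],[[0,0,0],[0,0,0]],[[0,0,0],[0,0,0]]]'; python3 -m pendant '[[[0,0,0],[0,0,0]],[[0,0,0],[0,0,0]],[[0,0,0],[0,0,0]],[[0,0,0],[0,0,0]],[[0,0,0],[0,0,0]],[[0,0,0],[0,0,0]],[[0,0,0],[0,0,0]],[[0,0,0],[0,0,0]]]' -1 45;  python3 w.py w12.png
```

```text
time: 20.62
tool_pos: [0.5473, 0.2472, 0.1335]
orientation: [0.586, -0.586, 0.396, -0.396]
ft_force: [-0.1, -0.2, 0.4]
grip_width: 0.055
time: 21.62
tool_pos: [0.5466, 0.2468, 0.1328]
orientation: [-0.586, 0.586, -0.396, 0.396]
ft_force: [-3.6, -0.8, 0.6]
grip_width: 0.0138
21.675 [0.5466 0.2469 0.1328] jawaxis [ 9.279e-01  3.729e-01 -8.000e-04] yaw 21.9 down [-7.e-04 -3.e-04 -1.e+00] [-3.43 -1.75  0.55] [-0.24  0.77  0.03] 0.0133 [-0.42  0.49 -0.13  1.74  0.08  0.92 -0.2 ]
```

```bash
python3 -m pendant '[[[0,-0.02,0],[0,0,0]],[[0,-0.03,0],[0,0,0]],[[0,-0.05,0],[0,0,0]],[[0,-0.05,0],[0,0,0]],[[0,-0.05,0],[0,0,0]],[[0,0,0],[0,0,0]],[[0,0,0],[0,0,0]],[[0,0,0],[0,0,0]]]' - 60;  python3 w.py w13.png; python3 -c "
from h import *
z=np.load('/tmp/w.npz');P=z['P'];d=z['d']>0
u=np.arange(640)[None,:]
m=d&(P[...,2]>.155)&(P[...,2]<.19)&(u>300)&(u<345);m[270:]=0
q=P[m];A=np.c_[q[:,:2]@np.array([[.928,-.373],[.373,.928]]),np.ones(len(q))];print(len(q),q[:,2].mean(),np.degrees(np.linalg.lstsq(A,q[:,2],rcond=None)[0][:2]))
c=cap('side');save(c,'s13.png',(130,280,180,380),4)"
```

```text
time: 22.68
tool_pos: [0.5469, 0.247, 0.1448]
orientation: [-0.586, 0.586, -0.396, 0.396]
ft_force: [-0.7, -0.3, -6.0]
grip_width: 0.0139
22.725 [0.5469 0.247  0.1448] jawaxis [ 9.279e-01  3.729e-01 -2.000e-04] yaw 21.9 down [-1.e-04 -1.e-04 -1.e+00] [ 0.06 -0.37 -7.19] [ 0.02  0.01 -0.  ] 0.0137 [-0.42  0.48 -0.13  1.73  0.07  0.94 -0.2 ]
10559 0.171621540032968 [0.19386683 1.30443507]
```

View pics/s13.png

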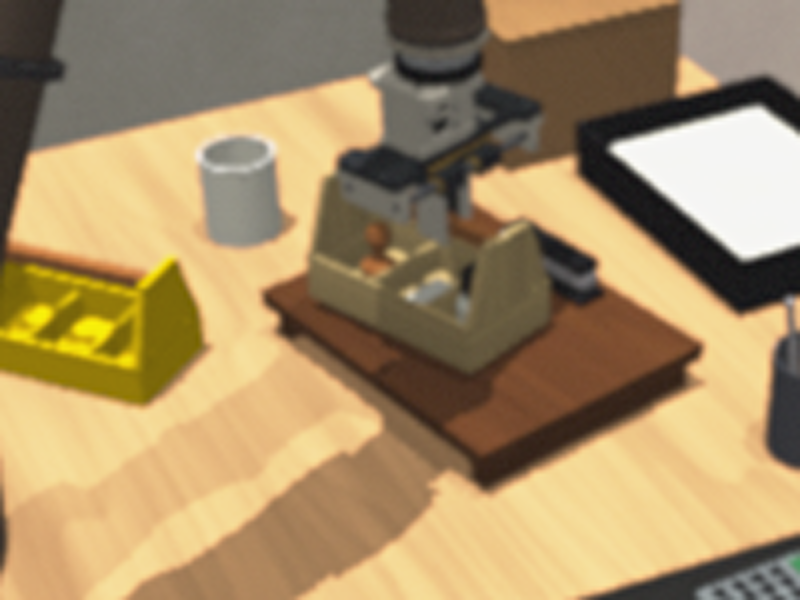

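View pics/w13.png

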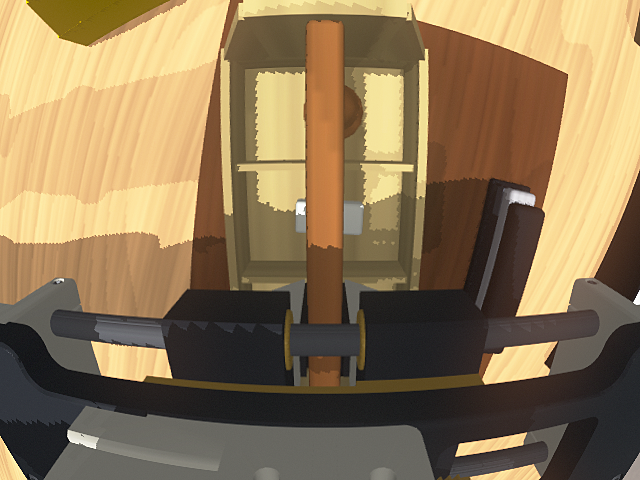

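Caddy is free of the riser (about 0.7 kg) with a ~1.3° tilt, jar side low. I'll check whether it is stable.

```bash
cat > tilt.py <<'E'
from h import *
z=np.load('/tmp/w.npz');P=z['P'];d=z['d']>0
u=np.arange(640)[None,:]; zt=bot.read_state()['tool_pos'][2]
m=d&(abs(P[...,2]-zt-.027)<.012)&(u>300)&(u<345);m[270:]=0
q=P[m];A=np.c_[q[:,:2]@np.array([[.928,-.373],[.373,.928]]),np.ones(len(q))];print(len(q),q[:,2].mean(),'slopes deg x,y',np.degrees(np.linalg.lstsq(A,q[:,2],rcond=None)[0][:2]))
E
python3 -m pendant '[[[0,0,0],[0,0,0]],[[0,0,0],[0,0,0]],[[0,0,0],[0,0,0]],[[0,0,0],[0,0,0]],[[0,0,0],[0,0,0]],[[0,0,0],[0,0,0]],[[0,0,0],[0,0,0]],[[0,0,0],[0,0,0]]]'; python3 w.py w14.png; python3 tilt.py
```

```text
time: 23.78
tool_pos: [0.547, 0.247, 0.145]
orientation: [0.586, -0.586, 0.396, -0.396]
ft_force: [-0.3, 0.8, -6.5]
grip_width: 0.0138
23.825 [0.5469 0.247  0.1449] jawaxis [ 0.9279  0.3729 -0.    ] yaw 21.9 down [-0. -0. -1.] [ 0.83 -0.14 -6.24] [ 0.03 -0.04 -0.  ] 0.0132 [-0.42  0.48 -0.13  1.73  0.07  0.94 -0.2 ]
10541 0.1717554555894082 slopes deg x,y [-0.45106834  1.36395907]
```

Stable. Lift a further 10 cm, then trim the tilt with a small tool turn.

```bash
python3 -m pendant '[[[0,-0.05,0],[0,0,0]],[[0,-0.12,0],[0,0,0]],[[0,-0.2,0],[0,0,0]],[[0,-0.25,0],[0,0,0]],[[0,-0.25,0],[0,0,0]],[[0,-0.25,0],[0,0,0]],[[0,-0.25,0],[0,0,0]],[[0,-0.2,0],[0,0,-0.03]],[[0,-0.12,0],[0,0,-0.04]],[[0,-0.05,0],[0,0,-0.04]],[[0,0,0],[0,0,-0.02]],[[0,0,0],[0,0,0]]]'; python3 -m pendant '[[[0,0,0],[0,0,0]],[[0,0,0],[0,0,0]],[[0,0,0],[0,0,0]],[[0,0,0],[0,0,0]]]'; python3 w.py w15.png; python3 tilt.py;python3 -c "
from h import *
c=cap('side');save(c,'s15.png',(110,260,180,380),4);c=cap('scene');save(c,'c15.png',(120,360,150,470),2.5)"
```

```text
time: 25.32
tool_pos: [0.5466, 0.2471, 0.2488]
orientation: [-0.581, 0.591, -0.389, 0.402]
ft_force: [0.8, 0.6, -6.6]
grip_width: 0.0136
time: 25.82
tool_pos: [0.5469, 0.2471, 0.2493]
orientation: [-0.581, 0.59, -0.389, 0.403]
ft_force: [0.5, 0.2, -6.8]
grip_width: 0.0135
25.875 [0.5469 0.2471 0.2493] jawaxis [ 0.9279  0.3729 -0.    ] yaw 21.89 down [ 0.0085 -0.0211 -0.9997] [ 0.04  1.2  -6.15] [ 0.06 -0.02 -0.01] 0.0135 [-0.44  0.38 -0.13  1.59  0.08  1.17 -0.2 ]
10534 0.27443493567833177 slopes deg x,y [-0.7166583  0.1106486]
```

View pics/s15.png

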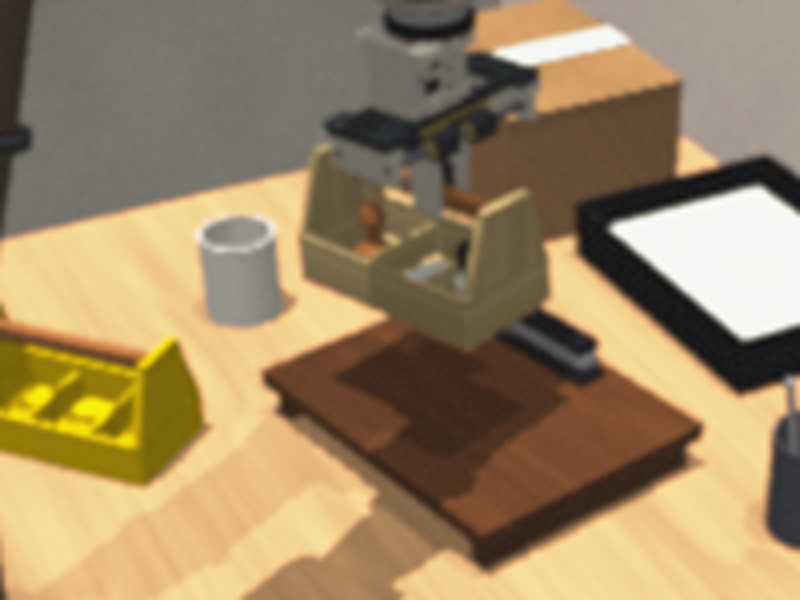

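View pics/c15.png

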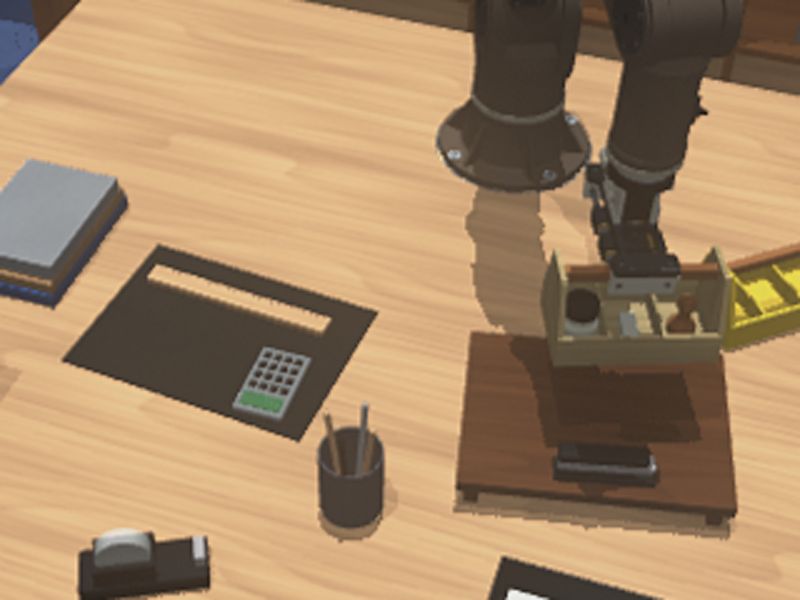

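View pics/w15.png

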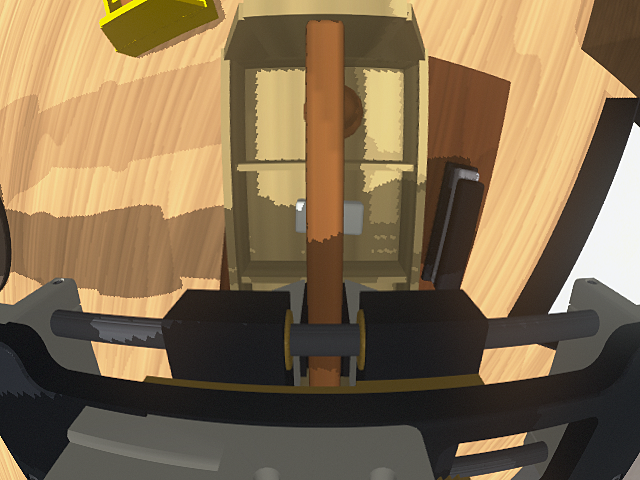

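The caddy is up about 11 cm, level, with jar, eraser and stamp in it. The ruler is flat on the pad and the bystanders are unmoved. Hold still for 3 s.

```bash
for i in 1 2; do python3 -m pendant '[[[0,0,0],[0,0,0]],[[0,0,0],[0,0,0]],[[0,0,0],[0,0,0]],[[0,0,0],[0,0,0]],[[0,0,0],[0,0,0]],[[0,0,0],[0,0,0]],[[0,0,0],[0,0,0]],[[0,0,0],[0,0,0]],[[0,0,0],[0,0,0]],[[0,0,0],[0,0,0]],[[0,0,0],[0,0,0]],[[0,0,0],[0,0,0]]]'; done; python3 w.py w16.png; python3 tilt.py; python3 -c "
from h import *
print(bot.close_job())"
```

```text
time: 27.48
tool_pos: [0.5469, 0.2471, 0.2493]
orientation: [-0.581, 0.59, -0.389, 0.403]
ft_force: [0.0, 0.3, -6.8]
grip_width: 0.0131
time: 28.98
tool_pos: [0.5469, 0.2471, 0.2493]
orientation: [-0.581, 0.59, -0.389, 0.403]
ft_force: [0.2, -0.4, -6.8]
grip_width: 0.0136
29.025 [0.5469 0.2471 0.2494] jawaxis [0.9279 0.3729 0.    ] yaw 21.9 down [ 0.0085 -0.0211 -0.9997] [ 0.22 -0.36 -5.93] [0.16 0.02 0.04] 0.0135 [-0.44  0.38 -0.13  1.59  0.08  1.17 -0.2 ]
10538 0.27445721666452993 slopes deg x,y [-0.65202356  0.12737754]
the job is handed in; nothing more can be done
None
```

I took the ruler off the caddy, laid it flat on the bare half of the pad and let go of it there. I then lifted the plywood caddy by its handle, near its balance point, and handed the job in while still holding it up, at 29 s.

- **Height and hold:** the arm rose about 11.6 cm and held the caddy above the riser for about 3 s. Position and tilt readings did not drift during that time.
- **Level:** the bar is tilted about 0.1° along its length. The crosswise reading of about −0.65° comes from a narrow strip of the bar, so it is unreliable.
- **Contents and surroundings:** in the last scene and side pictures the jar, stamp and eraser were still in the caddy. The ruler was flat on the pad, and the calculator, stapler and other bystanders looked unmoved. The yellow look-alike was not touched.

Two things were not perfect on the way. When the caddy first left the riser it settled about 1.3° low on the jar side, and I trimmed that out with a small turn of the tool at the end of the lift. The ruler was pressed on the pad with about 13 N before I eased off and released it.

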